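# Pin back the sprung take-up arm of a belt sander

### The job

The bench sander's belt is off and its sprung take-up arm must be locked back for fitting a new one. Take the square-headed locking pin from the wooden rack, put it through the eye at the end of the arm, swing the arm round with it against the spring, and feel for the hole hidden in the plate beneath until the pin goes in, fully home with its collar down on the arm; then let go. Feel gently, never push hard on the pin or force the arm, do not let the arm snap back, and leave the round-headed pin and the other things on the bench alone.

Things in the scene. Friction and masses are not known exactly. Their poses are not given: they have to be found in the camera images.
- bed: the sander's grey bed, a plate 300 x 350 x 10 mm with two upright drums (to 77 mm high), fixed to the table. Origin: on the vertical pivot axis of the take-up arm, at table height; z up. The eye of the arm swings over the side of the bed that lies in its -x direction from the pivot
- path_mid (a point): middle of the eye's path (110 mm from the pivot along the bed's -x), on the top face, 32 mm above the table, of the fixed aluminium keeper plate under the whole path. Its one locking hole (14.5 mm wide, chamfered, 22 mm deep, 110 mm from the pivot) is NOT measured: set anew each time, the eye is over it with take_up somewhere from 0.36 to 0.73. Seen from above at the start
- take_up (a joint): turn of the steel take-up arm on the pivot, rad: 0 = at rest on its stop, grows counterclockwise seen from above, other stop 0.95. At q the eye lies in the direction pi - 0.45 + q from the bed's x axis. A spring turns it back: 0.3 N m at 0, plus 0.6 N m per rad (5 to 7 N at the eye over the hole)
- eye (a point): centre of the round eye (15 mm through hole, chamfered) in the arm's square 36 mm end, 110 mm from the pivot, at the arm's top face 42 mm above the table; the arm is 8 mm thick, 2 mm clear of the keeper plate. Its -x axis points from the pivot out through the eye. The arm's other limb carries a black roller 42 mm wide, 77 mm high, beyond the pivot
- rack: wooden block 70 x 170 x 45 mm fixed to the table, origin at the centre of its underside, with two loose holes 16 mm wide, 45 mm either side of centre along its y axis; a pin stands in each, its collar resting on the top, 45 mm above the table
- pin_mid (a point): centre of the upright locking pin (dark steel, SQUARE head, 90 g), on its axis half-way up its 58 mm. From the foot: shank 12 mm wide, 21 long, chamfered tip; collar 28 wide, 3 thick; head 18 x 18, 34 tall, its sides facing this frame's x and y. It stands in either hole of the rack. Home, the collar lies on the arm and this point is 50 mm above the table
- pin_foot (a point): the lower end of the locking pin's shank, on its axis. The spring pinches the shank in the eye, so friction (up to some 5 N) can hold the foot off the plate: slide it with 4 to 8 N down. Over the hole it dips about 1 mm at the chamfer, then a push of some 5 to 10 N sends it in; the spring's load may tilt it a little in the grip
- ball_pin: a spare pin with a ROUND black ball head, to be left in the rack; origin at its foot, 48 mm tall, collar 28 mm wide
- pot: terracotta pot 90 mm wide, 85 mm high, origin at its underside; leave alone
- log: short bark-covered post 48 mm wide, 75 mm high, standing; origin at its underside; leave alone
- tray: green seed tray 110 x 150 x 35 mm, origin at its underside; leave alone

How it is judged:
By the outcome, as a careful person would: the job done as asked, in the order asked, and still so for the second after the job is handed in, with the robot touching nothing.
It also fails if it takes over 64 s, if anything falls off the work surface, if the arm or the gripper's body presses on something with over 40 N, if the wrist force passes 120 N, or if a joint passes its speed limit or range.

### The arm

A 6-joint arm with a two-finger parallel gripper is mounted at the origin on the work surface. World frame = base frame: x ahead of the robot, y to its left, z up, the work surface at z = 0. Lengths are in m, angles in rad, forces in N, time in s.
With the tool pointing down it reaches from about 0.3 to 0.775 m from the base axis. Payload 14.6 kg.
Tool frame: the origin (TCP) lies at the very end of the fingers, on their centre line; the grasp point (between the pads) lies 19 mm behind it (ctrl.grasp_offset is the distance from the TCP to the grasp point, in m); x points along the fingers, y is the direction in which the jaws open and shut, and the axes are right-handed (so a half turn about x gives the same grasp; the last joint's range is limited). The gripper opens to 94 mm and grips with 3 to 60 N. Pads are 16 mm wide; open, the fingers measure 119 mm over their backs; the gripper's body (75 mm by 177 mm) begins 78 mm behind the grasp point.
Start: joints at [-1.314, 0.3, 1.521, -0, 1.321, -0.067], TCP at [0.175, -0.521, 0.205] pointing down, gripper open.
Joint ranges: [-3.03, 3.03], [-0.79, 2.21], [0.23, 2.52], [-1.04, 4.18], [0, 3.07], [-2.55, 2.55]. Speed limits (rad/s): [2.22, 2.22, 2.57, 3.14, 3.14, 3.14].

### API

Orientations are given as [roll, pitch, yaw] about the fixed x, y, z axes, in that order (R = Rz(yaw) Ry(pitch) Rx(roll)).
In Python, from station import ctrl gives the robot as it stands. The module is installed in compiled form; this text tells all that it offers.
- The arm moves only by the tool send_rows, never from a script. Its argument "rows" is a list that holds one entry, the list of rows, each a list of 4 numbers: the shift along the world's x, y, z in mm, then the turn about the world's z in rad. A call has 1 to 12 rows; each row shifts and turns the commanded pose from where the row before left it; what a row does not reach is not made up. A row lasts 1/10 s, in which the tool goes at most 50 mm and 8.59 degrees, less where a joint would pass 70% of its speed; a pose out of reach is approached as far as the arm can. A call is refused whole if a number of a shift passes 50 or a number of a turn 0.15, either way. A call with a gripper value outside its range is refused whole. "grip" is the gripper's target within -1 to 1 (shut at 1, half-way at 0, fully open at -1), set as the call begins (left out, the last holds). The fingers move at their own pace and stop on an object; "newtons" is the grip in N (left out, the last holds). Time passes only in rows, so rows that do not move let the fingers close. It gives the time, the measured TCP pose, the force and the opening at its end, in the units of the state.
- ctrl.get_obs(): the state, without advancing time (a new reading comes with each control period).
- ctrl.camera(name): name is "scene" or "side" or "wrist"; returns (picture, depth): 480x640x3 uint8, red, green, blue; 480x640 float32, m along the optical axis (not along the pixel's ray), 0 where there is no reading.
- ctrl.camera_params(name): a dict with "vertical_fov" (degrees; the focal length in pixels is half the picture's height over the tangent of half this angle, whatever the lens; pixels are square), "cx", "cy" (the principal point, pixels), "cam_to_world" (4x4, takes a point from camera to world coordinates); the wrist camera has in their place "mount" (4x4, takes a point from camera to tool coordinates, whose origin is the TCP and whose axes are the tool frame's). Camera axes: x right, y up, looking along -z (the intrinsics and any distortion apply to the point x, -y, -z); pixel columns grow to the right and rows downward; lengths in m; the calibration is good to about 2 mm. A picture is of the moment at which its call begins: read the wrist's pose just before it. camera_params takes no time and is no camera call.
- ctrl.hand_in(): hands the job in, once; it reports no verdict.
The state is a dict: "time_s": time; "qpos": joint angles; "joint_vel": joint speeds; "tau": joint torques, N m; "ee_pos": TCP position; "eef_rot": TCP orientation; "force": force on the tool from outside, world axes, zero at the start; "moment": the same for the moment, N m; "grip_width": finger opening in m.
Only numpy, scipy, OpenCV 4.12 (cv2) and the standard library are available. Lean on these libraries where they do the work, as an engineer would, in place of code of your own. Each camera call takes 0.05 s, during which the arm holds its last target.

## Working session

There is one attempt and no reset: what is moved stays moved. The work goes in short steps, Python scripts to look and compute and a tool call to move; the robot and the scene stay as the last step left them, time stands still between calls to the robot, and variables do not carry over. Pictures are saved under pics/ and viewed, and the job is handed in when it is done.

Besides the shell and the picture viewer there is one more tool, called after "Call:" by a JSON object that holds its "op" and its "data", one argument or row to a line. send_rows: Moves the arm, as the interface text tells. Its arguments: {"type":"object","properties":{"rows":{"type":"array"},"grip":{"type":"number"},"newtons":{"type":"number"}},"required":["rows"]}

```bash
mkdir -p pics; cat > h.py <<'E'
import numpy as np, cv2
from station import ctrl
def rot(r):
    from scipy.spatial.transform import Rotation as R
    return R.from_euler('xyz',r).as_matrix()
def snap(n,f):
    o=ctrl.get_obs(); im,d=ctrl.camera(n)
    cv2.imwrite('pics/%s.png'%f,im[:,:,::-1]); np.savez('pics/%s.npz'%f,im=im,d=d,p=o['ee_pos'],r=o['eef_rot'])
    return im,d
def T(n,z):
    p=ctrl.camera_params(n)
    if 'mount' in p:
        W=np.eye(4);W[:3,:3]=rot(z['r']);W[:3,3]=z['p'];return W@np.array(p['mount']),p
    return np.array(p['cam_to_world']),p
def px(n,f,pts,z=None):
    """world pts of pixels; with depth or plane height z"""
    D=np.load('pics/%s.npz'%f);M,p=T(n,D); fl=240/np.tan(np.radians(p['vertical_fov'])/2)
    out=[]
    for u,v in pts:
        r=np.array([(u-p['cx'])/fl,-(v-p['cy'])/fl,-1])
        if z is None: c=r*D['d'][int(v),int(u)]; out.append((M@np.r_[c,1])[:3])
        else:
            w=M[:3,:3]@r; s=(z-M[2,3])/w[2]; out.append(M[:3,3]+s*w)
    return np.array(out)
E
python3 - <<'E'
from h import *
for n in ['scene','side','wrist']:
    snap(n,n+'0'); p=ctrl.camera_params(n); print(n,{k:(np.round(v,3).tolist()) for k,v in p.items() if not isinstance(v,str)})
o=ctrl.get_obs();print(o)
E
```

```text
scene {'vertical_fov': 52.902, 'cx': 314.091, 'cy': 235.227, 'cam_to_world': [[-0.829, -0.463, 0.315, 0.865], [0.56, -0.683, 0.469, 0.271], [-0.002, 0.565, 0.825, 0.831], [0.0, 0.0, 0.0, 1.0]]}
side {'vertical_fov': 51.87, 'cx': 318.196, 'cy': 241.711, 'cam_to_world': [[-1.0, -0.012, -0.015, 0.53], [0.0, -0.782, 0.623, 0.519], [-0.019, 0.623, 0.782, 0.896], [0.0, 0.0, 0.0, 1.0]]}
wrist {'vertical_fov': 58.628, 'cx': 316.217, 'cy': 244.465, 'mount': [[0.0, 0.269, -0.963, -0.179], [1.0, -0.0, 0.0, -0.0], [-0.0, -0.963, -0.269, -0.079], [0.0, 0.0, 0.0, 1.0]]}
{'time_s': 0.15, 'qpos': array([-1.31360863e+00,  3.00322449e-01,  1.52142353e+00,  2.28026518e-05,
        1.32073483e+00, -6.66161927e-02]), 'joint_vel': array([ 0.00087166, -0.00030364, -0.00087901,  0.00260771, -0.00039644,
       -0.00033751]), 'tau': array([ 1.08909309e-03, -5.31952465e+01, -3.52817845e+01,  7.08038639e-02,
        2.36149679e-02, -7.31140290e-05]), 'ee_pos': array([ 0.17493886, -0.52122218,  0.20503453]), 'eef_rot': array([-1.66227714,  1.56990789,  1.80311376]), 'force': array([-0.49146042,  0.16813073,  0.38822066]), 'moment': array([ 0.0056875 , -0.01899841,  0.03232582]), 'grip_width': 0.09407277818063492}
```

View pics/scene0.png

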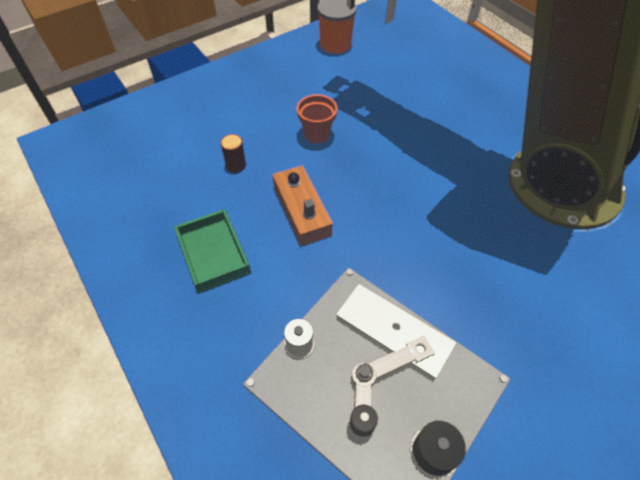

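View pics/side0.png

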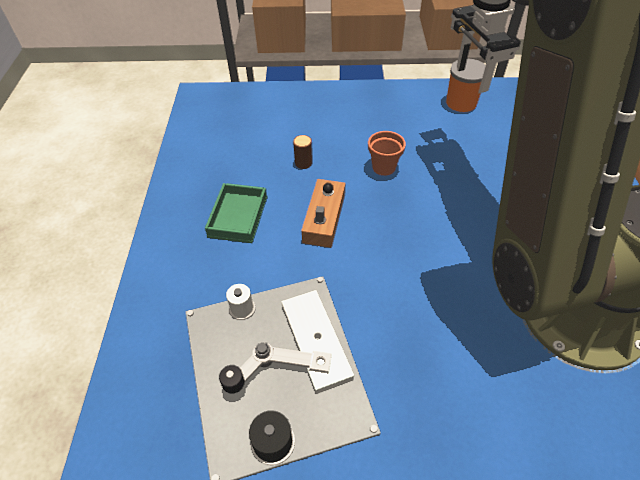

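View pics/wrist0.png

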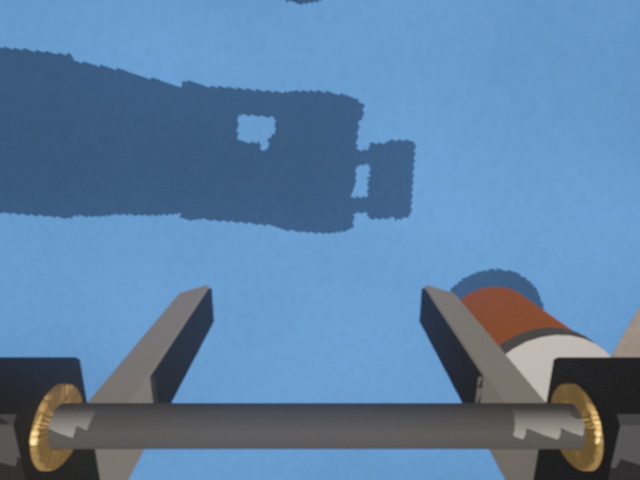

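The scene and side views show the hole in the white keeper as a dark spot (scene ~396,326; side ~318,336), the eye at (420,349)/(320,361), and the square pin at (309,206)/(320,214). I'll enlarge the crops next.

```bash
python3 - <<'E'
import cv2,numpy as np
s=cv2.imread('pics/scene0.png');t=cv2.imread('pics/side0.png')
def c(i,x,y,w,h,k):return cv2.resize(i[y:y+h,x:x+w],None,fx=k,fy=k,interpolation=cv2.INTER_CUBIC)
cv2.imwrite('pics/a.png',np.hstack([c(s,340,280,130,150,3),c(t,230,280,130,150,3)]))
cv2.imwrite('pics/b.png',np.hstack([c(s,265,160,75,90,5),c(t,290,170,75,90,5)]))
E
```

```text
(no output)
```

View pics/a.png

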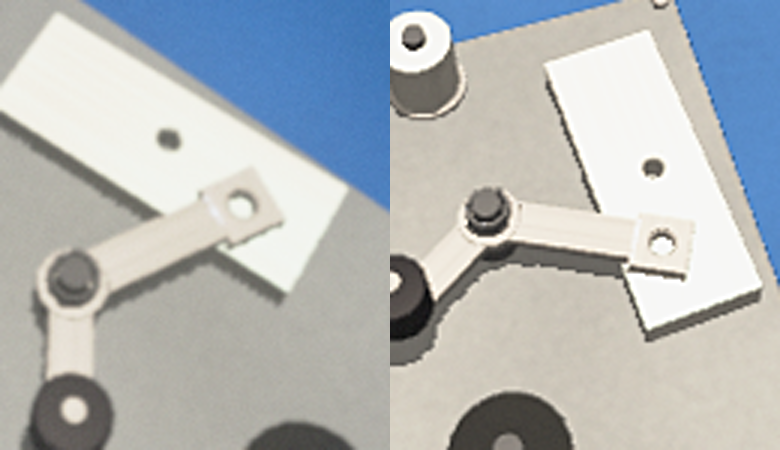

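View pics/b.png

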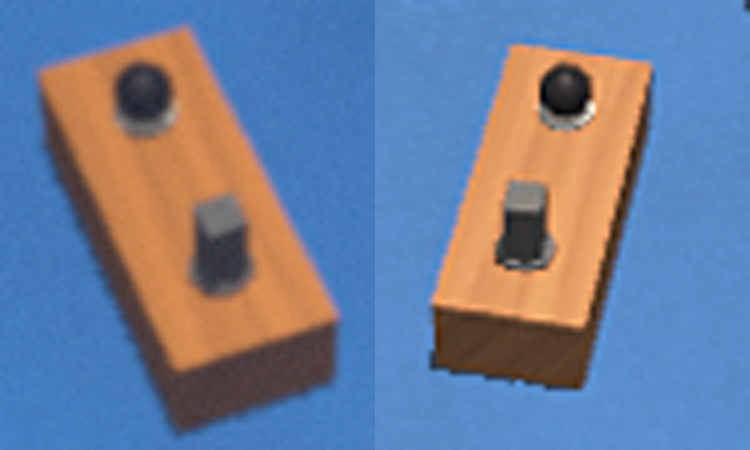

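```bash
python3 - <<'E'
from h import *
np.set_printoptions(precision=4,suppress=True)
def a(n,p): p=np.array(p,float); return p/3+[[340,280]] if n=='scene' else (p-[[390,0]])/3+[[230,280]]
def b(n,p): p=np.array(p,float); return p/5+[[265,160]] if n=='scene' else (p-[[375,0]])/5+[[290,170]]
q={'scene':dict(hole=[(169,139)],eye=[(242,205)],piv=[(72,284)],head=[(220,215)],rack=[(40,72),(188,28),(338,320),(175,373)],collar=[(221,278)]),
 'side':dict(hole=[(653,168)],eye=[(662,243)],piv=[(486,212)],head=[(525,195)],rack=[(510,45),(650,65),(585,327),(433,306)],collar=[(524,255)])}
for n in q:
    d=q[n]
    print(n,'hole',px(n,n+'0',a(n,d['hole']),.032),px(n,n+'0',a(n,d['hole'])))
    print('eye',px(n,n+'0',a(n,d['eye']),.042),px(n,n+'0',a(n,d['eye'])))
    print('piv',px(n,n+'0',a(n,d['piv'])))
    print('head',px(n,n+'0',b(n,d['head']),.082),px(n,n+'0',b(n,d['head'])))
    r=px(n,n+'0',b(n,d['rack']),.045);print('rack',r,r.mean(0))
    e=r[3]-r[0];e2=r[2]-r[1];print(np.linalg.norm(e),np.linalg.norm(e2),np.linalg.norm(r[1]-r[0]),[np.arctan2(v[1],v[0]) for v in (e,e2,r[1]-r[0],r[2]-r[3])])
E
```

```text
scene hole [[0.5487 0.0617 0.032 ]] [[0.5418 0.0572 0.0147]]
eye [[0.544  0.1188 0.042 ]] [[0.5398 0.1168 0.0316]]
piv [[0.6559 0.1041 0.0574]]
head [[ 0.5441 -0.2237  0.082 ]] [[ 0.5436 -0.2246  0.0807]]
rack [[ 0.5492 -0.3571  0.045 ]
 [ 0.4822 -0.3426  0.045 ]
 [ 0.5188 -0.1771  0.045 ]
 [ 0.587  -0.1922  0.045 ]] [ 0.5343 -0.2673  0.045 ]
0.1691921247628322 0.16945236776560124 0.06852053067852708 [np.float64(1.3451492913479686), np.float64(1.3530787983863195), np.float64(2.927972858540179), np.float64(2.924092926669361)]
side hole [[0.5475 0.0637 0.032 ]] [[0.5478 0.0559 0.0171]]
eye [[0.5417 0.1205 0.042 ]] [[0.5418 0.1161 0.0325]]
piv [[0.65   0.1068 0.0588]]
head [[ 0.5414 -0.2241  0.082 ]] [[ 0.5414 -0.2243  0.0818]]
rack [[ 0.5491 -0.3574  0.045 ]
 [ 0.4809 -0.3422  0.045 ]
 [ 0.5154 -0.1779  0.045 ]
 [ 0.5834 -0.1912  0.045 ]] [ 0.5322 -0.2672  0.045 ]
0.1697513981948301 0.16788395723095537 0.06987591442691334 [np.float64(1.3667775755409268), np.float64(1.3635729691377263), np.float64(2.9223337570306454), np.float64(2.949161836991401)]
```

```bash
python3 - <<'E'
from h import *
o=ctrl.get_obs();R=rot(o['eef_rot']);print(R.round(3)); print('y ang',np.arctan2(R[1,1],R[0,1]))
E
```

```text
[[-0.     0.318 -0.948]
 [ 0.001 -0.948 -0.318]
 [-1.    -0.001 -0.   ]]
y ang -1.2469980531024536
```

Call:
{"op": "send_rows", "data": {
  "rows": [
    [[30,24,0,0],[30,25,0,0],[30,25,0,0],[30,25,0,0],[30,25,0,0],[30,25,0,0],[30,25,0,0],[30,25,0,0],[30,25,0,0],[30,25,0,0]]
  ],
  "grip": -1
}}

```text
time_s: 1.15
ee_pos: [0.476, -0.2711, 0.2053]
eef_rot: [-0.886, 1.571, 2.58]
force: [0.5, -0.2, 0.7]
grip_width: 0.094
```

```bash
python3 - <<'E'
from h import *
snap('wrist','w1');i=cv2.imread('pics/w1.png')
E
```

```text
(no output)
```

View pics/w1.png

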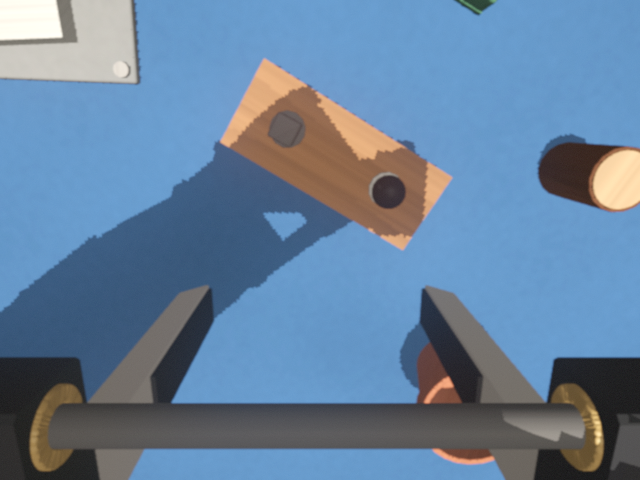

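```bash
python3 - <<'E'
from h import *
i=cv2.imread('pics/w1.png');c=cv2.resize(i[90:170,230:340],None,fx=7,fy=7,interpolation=cv2.INTER_CUBIC)
c=cv2.convertScaleAbs(c,alpha=1.8,beta=10);cv2.imwrite('pics/w1c.png',c)
E
```

```text
(no output)
```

View pics/w1c.png

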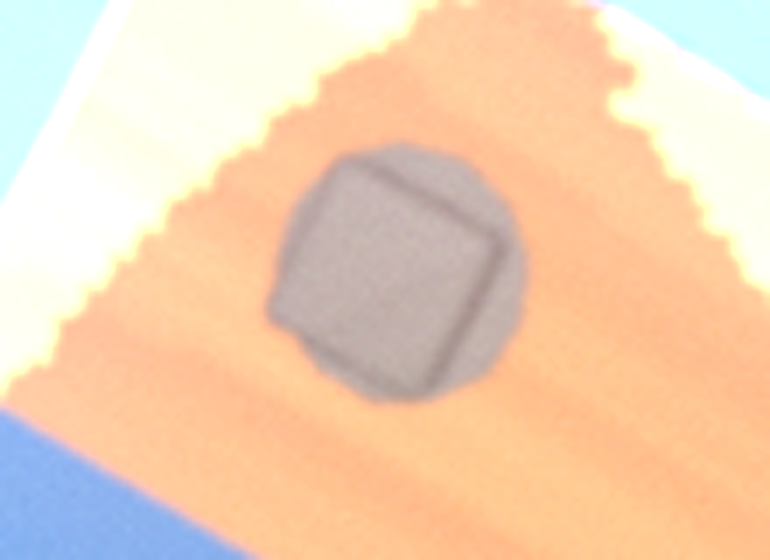

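```bash
python3 - <<'E'
from h import *
P=np.array([(345,158),(500,245),(425,392),(272,310)])/7+[230,90]
w=px('wrist','w1',P,.082);print(w,w.mean(0))
for k in range(4): e=w[(k+1)%4]-w[k];print(np.linalg.norm(e),np.arctan2(e[1],e[0]))
print(px('wrist','w1',[np.array([402,273])/7+[230,90]],.048))
c=px('wrist','w1',[(266,58),(452,178),(404,250),(221,143)],.045);print(c,c.mean(0))
E
```

```text
[[ 0.55032231 -0.21967517  0.082     ]
 [ 0.54739452 -0.23635279  0.082     ]
 [ 0.53178893 -0.23366576  0.082     ]
 [ 0.53448142 -0.21711729  0.082     ]] [ 0.54099679 -0.22670275  0.082     ]
0.016932659779440362 -1.7445775840299955
0.015835225098826084 2.971081131379229
0.016766079825021627 1.409506953725428
0.016046078567789224 -0.16009119298199587
[[ 0.54086854 -0.22610323  0.048     ]]
[[ 0.58375993 -0.19586807  0.045     ]
 [ 0.5465105  -0.36027336  0.045     ]
 [ 0.47936872 -0.3463167   0.045     ]
 [ 0.51449854 -0.18043586  0.045     ]] [ 0.53103442 -0.2707235   0.045     ]
```

Call:
{"op": "send_rows", "data": {
  "rows": [
    [[16,11,0,-0.12],[16,11,-20,-0.12],[16,11,-30,-0.12],[17,12,-30,-0.13],[0,0,-30,0],[0,0,0,0]]
  ]
}}

```text
time_s: 1.8
ee_pos: [0.5383, -0.2262, 0.0914]
eef_rot: [-0.294, 1.564, 2.682]
force: [0.4, -0.0, 0.0]
grip_width: 0.0941
```

```bash
python3 - <<'E'
from h import *
snap('wrist','w2');o=ctrl.get_obs();R=rot(o['eef_rot']);print(o['ee_pos'],np.arctan2(R[1,1],R[0,1]),o['force'])
E
```

```text
[ 0.53918279 -0.22702068  0.09420545] -1.7361896356541744 [-0.0244297  -0.75494494  0.64675287]
```

View pics/w2.png

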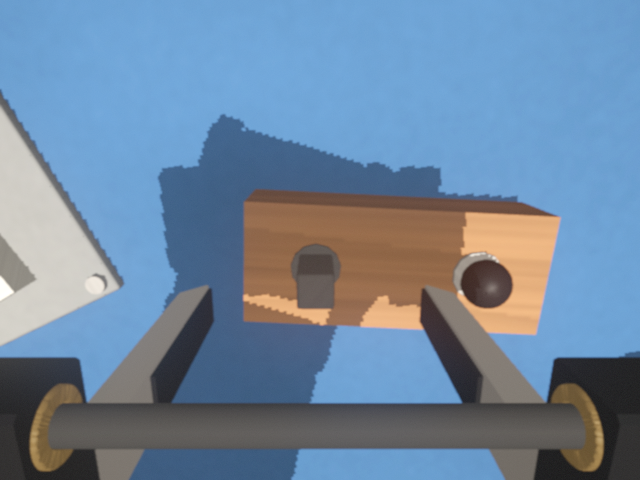

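```bash
python3 - <<'E'
from h import *
i=cv2.imread('pics/w2.png');c=cv2.resize(i[230:330,260:380],None,fx=6,fy=6,interpolation=cv2.INTER_CUBIC)
c=cv2.convertScaleAbs(c,alpha=1.8,beta=10);cv2.imwrite('pics/w2c.png',c)
w=px('wrist','w2',[(316,291)],.082);print(w,px('wrist','w2',[(316,272)]))
D=np.load('pics/w2.npz');print(rot(D['r']).T@(w[0]-D['p']))
E
```

```text
[[ 0.54154302 -0.22627707  0.082     ]] [[ 0.54983749 -0.22765222  0.078979  ]]
[ 0.00937814 -0.00039365 -0.00330817]
```

View pics/w2c.png

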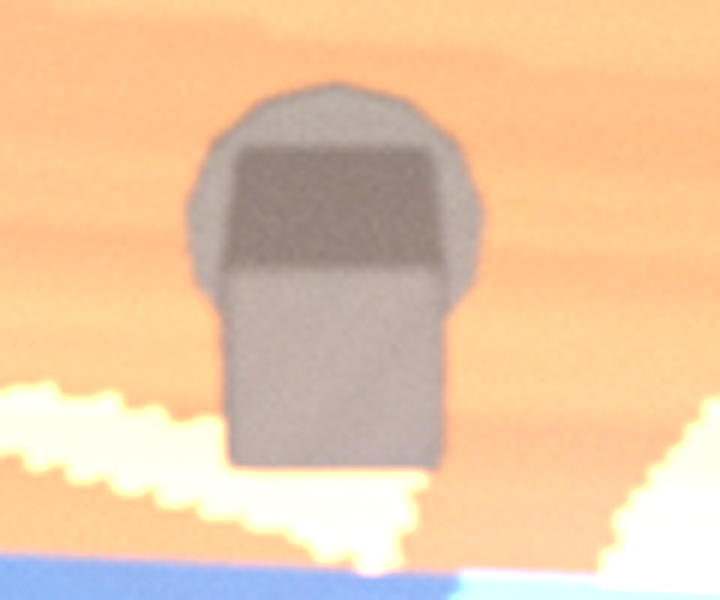

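Call:
{"op": "send_rows", "data": {
  "rows": [
    [[2,0,-12,0],[0,0,-15,0],[0,0,-15,0],[0,0,0,0],[0,0,0,0]]
  ]
}}

```text
time_s: 2.35
ee_pos: [0.5419, -0.2275, 0.0533]
eef_rot: [-0.375, 1.57, 2.6]
force: [-0.1, -0.4, -0.3]
grip_width: 0.0939
```

Call:
{"op": "send_rows", "data": {
  "rows": [
    [[0,1,-2,0],[0,0,0,0],[0,0,0,0],[0,0,0,0],[0,0,0,0],[0,0,0,0],[0,0,0,0],[0,0,0,0]]
  ],
  "grip": 1,
  "newtons": 45
}}

```text
time_s: 3.15
ee_pos: [0.542, -0.2264, 0.0515]
eef_rot: [-3.033, 1.571, -0.057]
force: [-0.0, -0.0, 0.2]
grip_width: 0.0332
```

Call:
{"op": "send_rows", "data": {
  "rows": [
    [[0,0,0,0],[0,0,0,0],[0,0,0,0],[0,0,0,0]]
  ]
}}

```text
time_s: 3.55
ee_pos: [0.542, -0.2264, 0.0515]
eef_rot: [2.356, 1.571, -0.952]
force: [-0.3, -0.4, -0.2]
grip_width: 0.0179
```

Call:
{"op": "send_rows", "data": {
  "rows": [
    [[0,0,15,0],[0,0,25,0],[0,10,30,0],[0,35,5,0],[0,40,0,0],[0,40,0,0],[0,40,0,0],[0,40,0,0],[0,40,0,0],[0,35,0,0],[0,20,0,0],[0,0,0,0]]
  ]
}}

```text
time_s: 4.75
ee_pos: [0.5419, 0.0758, 0.1275]
eef_rot: [-2.611, 1.57, 0.367]
force: [-0.4, -0.9, -1.6]
grip_width: 0.0176
```

Call:
{"op": "send_rows", "data": {
  "rows": [
    [[0,0,0,0],[0,0,0,0]]
  ]
}}

```text
time_s: 4.95
ee_pos: [0.5421, 0.0727, 0.1269]
eef_rot: [2.998, 1.57, -0.311]
force: [0.0, -0.8, -1.4]
grip_width: 0.0176
```

```bash
python3 - <<'E'
from h import *
snap('wrist','w3');o=ctrl.get_obs();R=rot(o['eef_rot']);print(o['ee_pos'],np.arctan2(R[1,1],R[0,1]),o['force'],o['grip_width'])
E
```

```text
[0.54207855 0.07260438 0.12672842] -1.7381601770319053 [-0.5728481  -1.02740782 -0.69135707] 0.018018994119689487
```

View pics/w3.png

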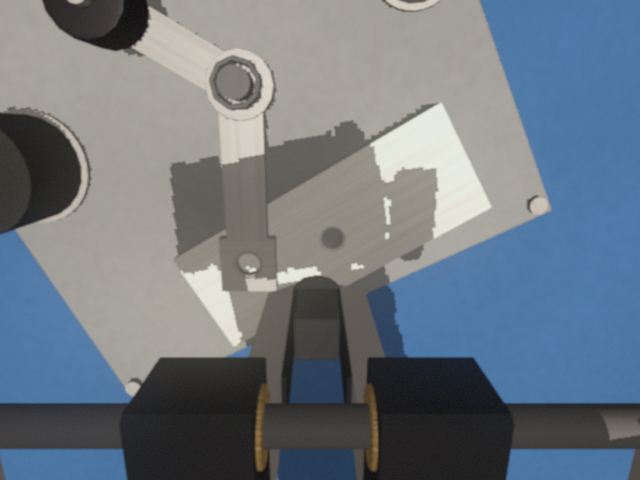

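```bash
python3 - <<'E'
from h import *
i=cv2.imread('pics/w3.png');c=cv2.resize(i[215:315,210:370],None,fx=5,fy=5,interpolation=cv2.INTER_CUBIC)
c=cv2.convertScaleAbs(c,alpha=1.5,beta=10);cv2.imwrite('pics/w3c.png',c)
E
```

```text
(no output)
```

View pics/w3c.png

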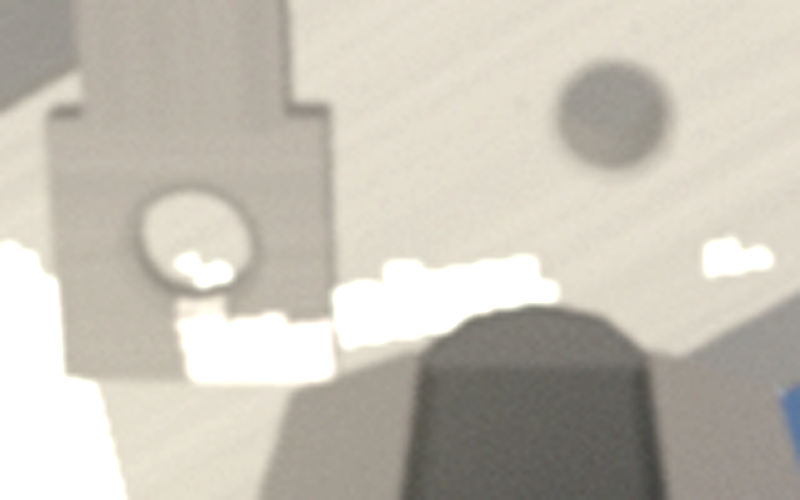

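```bash
python3 - <<'E'
from h import *
e=px('wrist','w3',[(249,263)],.042)[0];h=px('wrist','w3',[(332.8,237.8)],.032)[0]
print(e,h,np.linalg.norm((e-h)[:2]))
for E_,H in [(e[:2],h[:2]),(np.array([.5429,.1197]),np.array([.5481,.0627]))]:
    c=H-E_;L=np.linalg.norm(c);m=(E_+H)/2;n=np.array([-c[1],c[0]])/L
    P=m+n*np.sqrt(.0121-L*L/4);print('piv',P,'dq',2*np.arcsin(L/.22),'th0',np.arctan2(*(E_-P)[::-1]))
print(px('wrist','w3',[(236,84)]),px('wrist','w3',[(236,84)],.055))
# pin axis predicted by TCP: pixel of TCP
E
```

```text
[0.54202864 0.11718307 0.042     ] [0.54702658 0.06104043 0.032     ] 0.056364671936365775
piv [0.6504373  0.09854006] dq 0.5181841868783316 th0 2.9712886492705954
piv [0.65127277 0.10084945] dq 0.5263899473418466 th0 2.969373922692737
[[0.64786219 0.09897399 0.06064255]] [[0.64851316 0.09987421 0.055     ]]
```

Call:
{"op": "send_rows", "data": {
  "rows": [
    [[0,20,0,0],[0,20,-10,0],[0,4.5,-20,0],[0,0,-20,0],[0,0,0,0],[0,0,0,0],[0,0,0,0]]
  ]
}}

```text
time_s: 5.7
ee_pos: [0.5426, 0.1177, 0.0777]
eef_rot: [-2.829, 1.569, 0.146]
force: [-0.1, 0.0, -0.9]
grip_width: 0.0172
```

```bash
python3 - <<'E'
from h import *
snap('wrist','w4');snap('side','s4');o=ctrl.get_obs();print(o['ee_pos'],o['force'])
i=cv2.imread('pics/w4.png');c=cv2.resize(i[200:360,220:420],None,fx=3,fy=3,interpolation=cv2.INTER_CUBIC)
t=cv2.imread('pics/s4.png');d=cv2.resize(t[300:400,250:370],(576,480),interpolation=cv2.INTER_CUBIC)
cv2.imwrite('pics/w4c.png',c);cv2.imwrite('pics/s4c.png',d)
E
```

```text
[0.54250001 0.11787292 0.07751358] [-0.06066238  0.14429445 -1.44635496]
```

View pics/w4c.png

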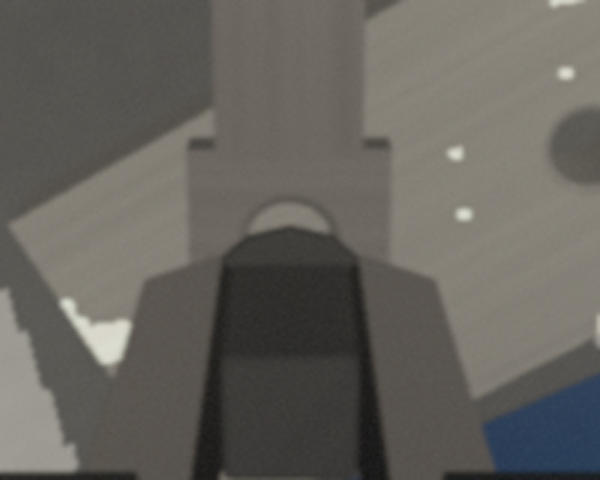

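View pics/s4c.png

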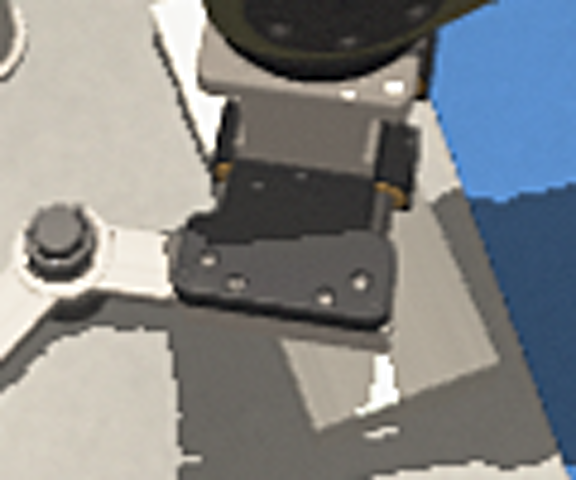

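```bash
python3 - <<'E'
from h import *
print(px('wrist','w4',[(316.3,266.8),(283,248),(350,248)],.042))
print(px('wrist','w4',[(415.5,249)],.032))
E
```

```text
[[0.54912267 0.11688289 0.042     ]
 [0.56219763 0.13231037 0.042     ]
 [0.55639685 0.09782018 0.042     ]]
[[0.5469346  0.06226946 0.032     ]]
```

Call:
{"op": "send_rows", "data": {
  "rows": [
    [[-0.8,0,-4,0],[0,0,-4,0],[0,0,-2,0],[0,0,0,0]]
  ]
}}

```text
time_s: 6.2
ee_pos: [0.541, 0.1181, 0.066]
eef_rot: [0.295, 1.57, -3.013]
force: [-0.0, -1.0, -0.7]
grip_width: 0.0175
```

Call:
{"op": "send_rows", "data": {
  "rows": [
    [[0,0,-2,0],[0,0,-1,0],[0,0,0,0]]
  ]
}}

```text
time_s: 6.5
ee_pos: [0.5411, 0.1181, 0.0633]
eef_rot: [0.17, 1.571, -3.138]
force: [0.3, 0.6, -0.1]
grip_width: 0.0176
```

```bash
python3 - <<'E'
import numpy as np
P=np.array([.650,.0987])
for q in np.arange(0,.6,.04):
    a=2.966+q;print(round(q,2),(1000*(P+.11*np.array([np.cos(a),np.sin(a)]))).round(1),(40*.11*np.array([-np.sin(a),np.cos(a)])).round(2))
h=np.array([.547,.0616])-P;print(np.linalg.norm(h),np.arctan2(h[1],h[0])%(2*np.pi)-2.966)
E
```

```text
0.0 [541.7 117.9] [-0.77 -4.33]
0.04 [541.  113.6] [-0.59 -4.36]
0.08 [540.5 109.2] [-0.42 -4.38]
0.12 [540.2 104.8] [-0.24 -4.39]
0.16 [540.  100.4] [-0.07 -4.4 ]
0.2 [540.  96.] [ 0.11 -4.4 ]
0.24 [540.2  91.6] [ 0.28 -4.39]
0.28 [540.6  87.2] [ 0.46 -4.38]
0.32 [541.1  82.9] [ 0.63 -4.35]
0.36 [541.9  78.5] [ 0.81 -4.33]
0.4 [542.8  74.2] [ 0.98 -4.29]
0.44 [543.8  70. ] [ 1.15 -4.25]
0.48 [545.1  65.7] [ 1.32 -4.2 ]
0.52 [546.5  61.6] [ 1.49 -4.14]
0.56 [548.   57.4] [ 1.65 -4.08]
0.10947789731265391 0.5213201204498494
```

Call:
{"op": "send_rows", "data": {
  "rows": [
    [[0,0,-1,0],[0,0,0,0]]
  ]
}}

```text
time_s: 6.7
ee_pos: [0.5412, 0.1181, 0.0624]
eef_rot: [0.347, 1.571, -2.961]
force: [0.0, -0.7, -1.6]
grip_width: 0.0177
```

Call:
{"op": "send_rows", "data": {
  "rows": [
    [[-0.5,-4.4,0,0.04],[-0.5,-4.4,0,0.04],[-0.3,-4.4,0,0.04],[-0.2,-4.4,0,0.04],[0,-4.4,0,0.04],[0,0,0,0]]
  ]
}}

```text
time_s: 7.3
ee_pos: [0.5399, 0.0962, 0.0625]
eef_rot: [-2.288, 1.57, 0.887]
force: [0.8, 3.8, -2.3]
grip_width: 0.0173
```

Call:
{"op": "send_rows", "data": {
  "rows": [
    [[0.2,-4.4,0,0.04],[0.4,-4.4,0,0.04],[0.5,-4.4,0,0.04],[0.7,-4.3,0,0.04],[0.9,-4.3,0,0.04],[0.5,-2.2,0,0.02],[0,0,0,0],[0,0,0,0]]
  ]
}}

```text
time_s: 8.1
ee_pos: [0.5431, 0.0728, 0.0625]
eef_rot: [-2.464, 1.57, 0.93]
force: [2.2, 5.3, -2.5]
grip_width: 0.0173
```

Call:
{"op": "send_rows", "data": {
  "rows": [
    [[0,0,-1,0],[0,0,-1,0],[0,0,0,0]]
  ]
}}

```text
time_s: 8.4
ee_pos: [0.5433, 0.0728, 0.0608]
eef_rot: [-2.713, 1.569, 0.682]
force: [0.6, 5.0, 0.0]
grip_width: 0.0176
```

Call:
{"op": "send_rows", "data": {
  "rows": [
    [[0,0,-0.5,0],[0,0,0,0]]
  ]
}}

```text
time_s: 8.6
ee_pos: [0.5433, 0.0728, 0.0604]
eef_rot: [-2.739, 1.569, 0.655]
force: [1.6, 4.6, 1.0]
grip_width: 0.0179
```

Call:
{"op": "send_rows", "data": {
  "rows": [
    [[0,0,-0.5,0],[0,0,0,0]]
  ]
}}

```text
time_s: 8.8
ee_pos: [0.5433, 0.0728, 0.0599]
eef_rot: [-2.778, 1.569, 0.616]
force: [1.1, 4.4, 1.3]
grip_width: 0.0176
```

Call:
{"op": "send_rows", "data": {
  "rows": [
    [[0,0,-0.4,0],[0,0,0,0]]
  ]
}}

```text
time_s: 9.0
ee_pos: [0.5433, 0.0729, 0.0595]
eef_rot: [-2.793, 1.569, 0.601]
force: [0.6, 5.7, 2.2]
grip_width: 0.0177
```

Call:
{"op": "send_rows", "data": {
  "rows": [
    [[0,0,-0.4,0],[0,0,0,0]]
  ]
}}

```text
time_s: 9.2
ee_pos: [0.5434, 0.0729, 0.0594]
eef_rot: [-2.807, 1.569, 0.587]
force: [1.3, 4.4, 4.0]
grip_width: 0.0173
```

Call:
{"op": "send_rows", "data": {
  "rows": [
    [[0,0,-0.4,0],[0,0,0,0]]
  ]
}}

```text
time_s: 9.4
ee_pos: [0.5434, 0.0729, 0.0593]
eef_rot: [-2.863, 1.569, 0.531]
force: [-2.6, 4.6, 9.1]
grip_width: 0.0177
```

Call:
{"op": "send_rows", "data": {
  "rows": [
    [[0,0,0.2,0],[0.3,-1,0,0.01],[0.3,-1,0,0.01],[0,0,0,0]]
  ]
}}

```text
time_s: 9.8
ee_pos: [0.5439, 0.0711, 0.0593]
eef_rot: [-2.534, 1.569, 0.88]
force: [-2.2, 8.8, 6.0]
grip_width: 0.0172
```

Call:
{"op": "send_rows", "data": {
  "rows": [
    [[0.3,-1,0,0.01],[0.3,-1,0,0.01],[0,0,0,0]]
  ]
}}

```text
time_s: 10.1
ee_pos: [0.5445, 0.0691, 0.0594]
eef_rot: [-2.568, 1.569, 0.866]
force: [-1.6, 7.6, 6.6]
grip_width: 0.0178
```

Call:
{"op": "send_rows", "data": {
  "rows": [
    [[0.3,-1,0,0.01],[0.3,-1,0,0.01],[0,0,0,0]]
  ]
}}

```text
time_s: 10.4
ee_pos: [0.5451, 0.0671, 0.0593]
eef_rot: [-2.627, 1.569, 0.827]
force: [-1.6, 7.0, 5.8]
grip_width: 0.018
```

Call:
{"op": "send_rows", "data": {
  "rows": [
    [[0.35,-1,0,0.01],[0.35,-1,0,0.01],[0,0,0,0]]
  ]
}}

```text
time_s: 10.7
ee_pos: [0.5458, 0.0649, 0.0591]
eef_rot: [-2.768, 1.569, 0.706]
force: [-1.1, 5.5, 3.2]
grip_width: 0.0179
```

Call:
{"op": "send_rows", "data": {
  "rows": [
    [[0.35,-1,-0.2,0.01],[0,0,0,0]]
  ]
}}

```text
time_s: 10.9
ee_pos: [0.5462, 0.0639, 0.0588]
eef_rot: [-2.769, 1.569, 0.715]
force: [0.7, 5.8, 2.6]
grip_width: 0.018
```

Call:
{"op": "send_rows", "data": {
  "rows": [
    [[0.35,-1,-0.2,0.01],[0,0,0,0]]
  ]
}}

```text
time_s: 11.1
ee_pos: [0.5465, 0.0629, 0.0586]
eef_rot: [-2.783, 1.569, 0.711]
force: [0.4, 5.1, 2.2]
grip_width: 0.0174
```

Dipping about 0.8 mm, close to where the camera put the hole. Next, small downward steps.

Call:
{"op": "send_rows", "data": {
  "rows": [
    [[0.1,-0.4,-0.4,0],[0,0,0,0]]
  ]
}}

```text
time_s: 11.3
ee_pos: [0.5466, 0.0626, 0.0582]
eef_rot: [-2.777, 1.569, 0.717]
force: [-0.4, 6.7, 2.4]
grip_width: 0.0177
```

Call:
{"op": "send_rows", "data": {
  "rows": [
    [[0.1,-0.4,-0.4,0],[0,0,0,0]]
  ]
}}

```text
time_s: 11.5
ee_pos: [0.5467, 0.0622, 0.0578]
eef_rot: [-2.8, 1.569, 0.694]
force: [0.6, 6.1, 1.6]
grip_width: 0.0178
```

Call:
{"op": "send_rows", "data": {
  "rows": [
    [[0,0,-0.5,0],[0,0,-0.5,0],[0,0,0,0]]
  ]
}}

```text
time_s: 11.8
ee_pos: [0.5467, 0.0622, 0.0567]
eef_rot: [-2.737, 1.569, 0.757]
force: [1.3, 6.4, 1.7]
grip_width: 0.0181
```

Call:
{"op": "send_rows", "data": {
  "rows": [
    [[0,0,-0.5,0],[0,0,-0.5,0],[0,0,0,0]]
  ]
}}

```text
time_s: 12.1
ee_pos: [0.5467, 0.0622, 0.0557]
eef_rot: [-2.763, 1.569, 0.731]
force: [1.2, 5.9, 1.2]
grip_width: 0.0176
```

Call:
{"op": "send_rows", "data": {
  "rows": [
    [[0,0,-0.8,0],[0,0,-0.8,0],[0,0,-0.8,0],[0,0,0,0]]
  ]
}}

```text
time_s: 12.5
ee_pos: [0.5467, 0.0622, 0.0533]
eef_rot: [-2.78, 1.569, 0.715]
force: [1.6, 6.1, 0.6]
grip_width: 0.0178
```

Call:
{"op": "send_rows", "data": {
  "rows": [
    [[0,0,-0.8,0],[0,0,-0.8,0],[0,0,-0.8,0],[0,0,0,0]]
  ]
}}

```text
time_s: 12.9
ee_pos: [0.5467, 0.0622, 0.0509]
eef_rot: [-2.737, 1.569, 0.757]
force: [1.5, 7.6, 1.5]
grip_width: 0.0177
```

Call:
{"op": "send_rows", "data": {
  "rows": [
    [[0,0,-0.6,0],[0,0,-0.6,0],[0,0,-0.6,0],[0,0,0,0]]
  ]
}}

```text
time_s: 13.3
ee_pos: [0.5467, 0.0622, 0.0491]
eef_rot: [-2.765, 1.569, 0.729]
force: [1.0, 6.3, 1.4]
grip_width: 0.018
```

Call:
{"op": "send_rows", "data": {
  "rows": [
    [[0,0,-0.4,0],[0,0,0,0]]
  ]
}}

```text
time_s: 13.5
ee_pos: [0.5467, 0.0622, 0.0487]
eef_rot: [-2.782, 1.569, 0.712]
force: [-0.4, 6.4, 1.9]
grip_width: 0.0175
```

Call:
{"op": "send_rows", "data": {
  "rows": [
    [[0,0,-0.3,0],[0,0,0,0]]
  ]
}}

```text
time_s: 13.7
ee_pos: [0.5467, 0.0622, 0.0485]
eef_rot: [-2.77, 1.569, 0.724]
force: [0.3, 5.7, 1.7]
grip_width: 0.0178
```

Call:
{"op": "send_rows", "data": {
  "rows": [
    [[0,0,-0.3,0],[0,0,0,0]]
  ]
}}

```text
time_s: 13.9
ee_pos: [0.5468, 0.0621, 0.0484]
eef_rot: [-2.875, 1.569, 0.62]
force: [0.6, 6.0, 5.0]
grip_width: 0.0178
```

Call:
{"op": "send_rows", "data": {
  "rows": [
    [[0,0,-0.2,0],[0,0,0,0]]
  ]
}}

```text
time_s: 14.1
ee_pos: [0.5468, 0.0621, 0.0484]
eef_rot: [-2.941, 1.569, 0.554]
force: [-1.3, 6.2, 7.0]
grip_width: 0.0173
```

Call:
{"op": "send_rows", "data": {
  "rows": [
    [[-0.15,0.5,0.1,0],[0,0,0,0]]
  ]
}}

```text
time_s: 14.3
ee_pos: [0.5466, 0.0626, 0.0484]
eef_rot: [-2.922, 1.569, 0.572]
force: [-1.3, 5.3, 5.5]
grip_width: 0.0175
```

Call:
{"op": "send_rows", "data": {
  "rows": [
    [[-0.15,0.5,0,0],[0,0,0,0]]
  ]
}}

```text
time_s: 14.5
ee_pos: [0.5465, 0.0629, 0.0484]
eef_rot: [3.132, 1.569, 0.343]
force: [-0.8, 3.8, 5.5]
grip_width: 0.0176
```

Call:
{"op": "send_rows", "data": {
  "rows": [
    [[-0.1,0.3,0,0],[0,0,0,0]]
  ]
}}

```text
time_s: 14.7
ee_pos: [0.5465, 0.0629, 0.0484]
eef_rot: [2.909, 1.569, 0.12]
force: [0.7, 1.5, 5.7]
grip_width: 0.0176
```

Call:
{"op": "send_rows", "data": {
  "rows": [
    [[-0.1,0.3,0,0],[0,0,0,0]]
  ]
}}

```text
time_s: 14.9
ee_pos: [0.5464, 0.063, 0.0484]
eef_rot: [2.729, 1.569, -0.06]
force: [0.7, 1.0, 6.2]
grip_width: 0.0178
```

Call:
{"op": "send_rows", "data": {
  "rows": [
    [[0,0,0,0],[0,0,0,0],[0,0,0,0],[0,0,0,0],[0,0,0,0],[0,0,0,0]]
  ],
  "grip": 0
}}

```text
time_s: 15.5
ee_pos: [0.5458, 0.0629, 0.0475]
eef_rot: [-0.335, 1.571, -3.123]
force: [-0.0, -0.6, 0.3]
grip_width: 0.0472
```

```bash
python3 - <<'E'
from h import *
snap('wrist','w5');o=ctrl.get_obs();print(o['ee_pos'],o['force'],o['grip_width'])
E
```

```text
[0.54574509 0.06289448 0.0474921 ] [-0.55926541  0.64062468 -0.52585911] 0.04665111041007831
```

View pics/w5.png

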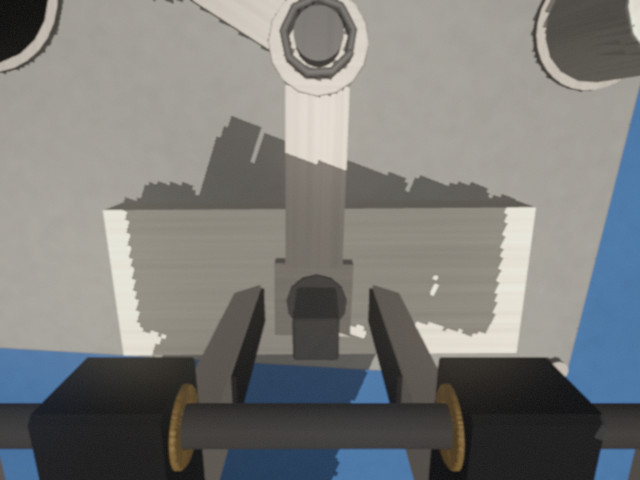

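Released cleanly: the pin stands free between the fingers (head ~316,320) with its collar on the arm, and the arm is held mid-keeper. I'll lift straight up and retreat.

Call:
{"op": "send_rows", "data": {
  "rows": [
    [[0,0,5,0],[0,0,15,0],[0,0,30,0],[0,0,40,0],[-10,0,40,0],[-35,-20,10,0],[-40,-25,0,0],[-40,-25,0,0],[-20,-10,0,0],[0,0,0,0],[0,0,0,0],[0,0,0,0]]
  ]
}}

```text
time_s: 16.75
ee_pos: [0.4015, -0.0168, 0.1877]
eef_rot: [2.974, 1.57, 0.186]
force: [-0.6, -0.1, -1.5]
grip_width: 0.047
```

```bash
python3 - <<'E'
from h import *
snap('scene','s6');snap('side','d6');o=ctrl.get_obs();print(o['ee_pos'],o['force'],o['time_s'])
s=cv2.imread('pics/s6.png');t=cv2.imread('pics/d6.png')
def c(i,x,y,w,h,k):return cv2.resize(i[y:y+h,x:x+w],None,fx=k,fy=k,interpolation=cv2.INTER_CUBIC)
cv2.imwrite('pics/f.png',np.hstack([c(s,340,280,130,150,3),c(t,230,280,130,150,3)]))
E
```

```text
[ 0.40131102 -0.01675448  0.18739999] [ 0.38107828 -0.29867059  0.5230867 ] 16.85
```

View pics/f.png

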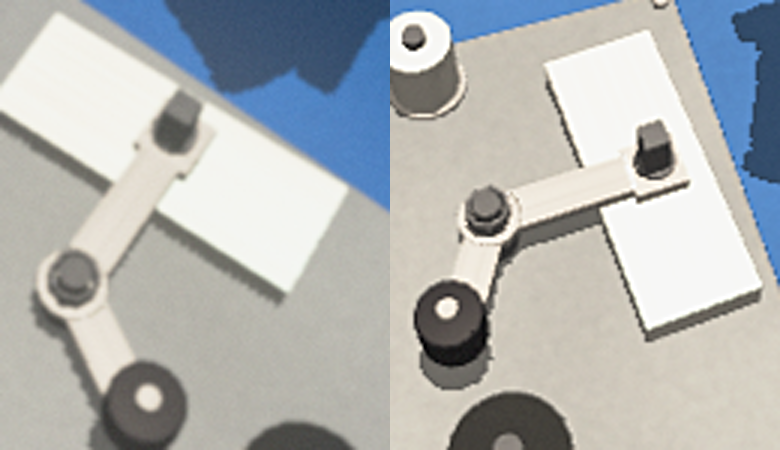

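View pics/d6.png

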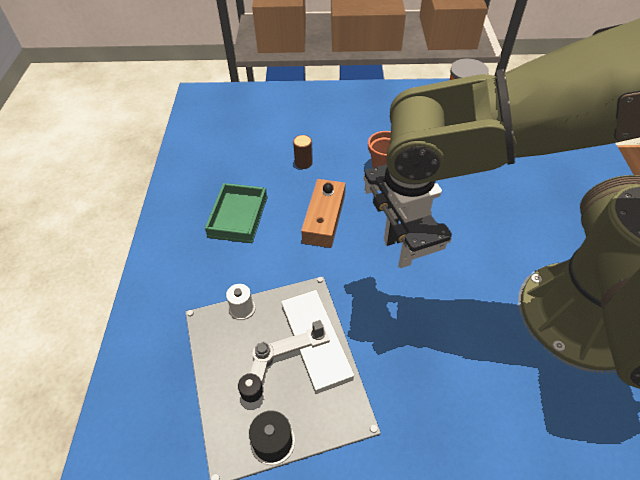

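```bash
python3 - <<'E'
from h import *
a=[(183/3+340,106/3+280)];b=[((655-390)/3+230,131/3+280)]
for z in(.079,.082,.09):print(px('scene','s6',a,z),px('side','d6',b,z))
print(px('scene','s6',a),px('side','d6',b))
print(ctrl.hand_in())
E
```

```text
[[0.54791828 0.06295086 0.079     ]] [[0.5453057  0.06281627 0.079     ]]
[[0.54918162 0.06378126 0.082     ]] [[0.54525028 0.06448867 0.082     ]]
[[0.55255055 0.06599566 0.09      ]] [[0.54510252 0.06894841 0.09      ]]
[[0.54657693 0.06206919 0.07581479]] [[0.54530314 0.06289344 0.07913843]]
the job is handed in; nothing more can be done
None
```

The arm is locked back: the square-headed pin is through the eye and fully home in the keeper hole. I released it and handed the job in at about 17 s of the 64 s allowed; the hand-in reports no verdict.

- **Feeling for the hole:** I slid the foot along the plate with about 6 N down, at most 9 N for a moment. It dipped about 1 mm from where the cameras had put the hole (take_up about 0.52).
- **Going in:** The pin entered with under 3 N of push and stopped 11 mm below the plate contact height, which is where the collar should meet the arm. I seated it with about 7 N. Before opening the fingers I eased the spring's side load onto the hole wall, down to about 1 N.
- **Last checks:** With the robot well clear, the pictures show the arm held mid-plate by the upright pin. They also show the round-headed pin in the rack, and the tray and log where they were; the pot is partly hidden behind the gripper.
- **Head height:** The two cameras agree best at the 79 mm expected when home. The side camera's depth reads 79 mm; the scene camera's reads 76 mm, but it also read up to 17 mm low on points at the keeper and arm.

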